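# Check the thumb latch of a sample tub and sort it

## Robot

A 6-joint arm with a two-finger parallel gripper is mounted at the origin on the work surface. World frame = base frame: x ahead of the robot, y to its left, z up, the work surface at z = 0. Lengths are in mm, angles in rad, forces in N, time in s.
With the tool pointing down it reaches from about 275 to 850 mm from the base axis. Payload 19 kg.
Tool frame: the origin (TCP) lies at the very end of the fingers, on their centre line; the grasp point (between the pads) lies 19 mm behind it (bot.pinch_z is the distance from the TCP to the grasp point, in mm); z points along the fingers, y is the direction in which the jaws open and shut (so a half turn about z gives the same grasp; the last joint's range is limited). The gripper opens to 85 mm and grips with 20 to 120 N. Pads are 22 mm wide; open, the fingers measure 114 mm over their backs; the gripper's body (76 mm by 85 mm) begins 54 mm behind the grasp point. The pads swing forward as they close: fully open they stand 13 mm farther back than shut.
Start: joints at [1.115, 0.15, 1.437, -0, 1.554, -0.134], TCP at [181.861, 545.451, 231.267] pointing down, gripper open.
Joint ranges: [-2.8, 2.8], [-0.68, 2.1], [0.12, 2.68], [-1.39, 4.53], [0.16, 2.79], [-2.81, 2.81]. Speed limits (rad/s): [1.89, 1.89, 2.22, 3.01, 3.01, 3.01].

## Interface

Orientations are given as a unit quaternion [w, x, y, z].
In Python, from bench import sensors, eyes, job, bot gives the robot as it stands.
- The arm moves only by the tool play_rows, never from a script. Its argument "commands" is a list of rows, each a list of 7 numbers: the shift along the tool's x, y, z in mm, then the turn, a rotation vector about the tool's x, y, z in rad, then the opening, from -1 (shut) to 1 (fully open). A call has exactly 10 rows; each row is the pose to reach, as a shift and turn from the pose commanded when the call began, along the tool's axes at that moment; what a row does not reach only later rows make up. A row lasts 1/10 s, in which the tool goes at most 50 mm and 8.59 degrees, less where a joint would pass 70% of its speed; a pose out of reach is approached as far as the arm can. A call with a gripper value outside its range is refused whole. The fingers move at their own pace and stop on an object; the grip force is fixed at half the most. Time passes only in rows, so rows that repeat a pose let the fingers close, or fill a call up. It gives the time, the measured TCP pose, the force and the opening at its end, in the units of the state.
- sensors.observe(): the state, without advancing time (a new reading comes with each control period).
- eyes.grab_frame(name): name is "side" or "top"; returns a dict with "color" (400x640x3 uint8, red, green, blue), "z_map" (400x640 float32, mm along the optical axis (not along the pixel's ray), 0 where there is no reading), "intrinsics" (3x3 intrinsics, pixels), "k1" (the pictures are not rectified: a ray, as slopes to the right and down, at radius r is drawn at 1 + k1 r^2 times it, then the intrinsics apply), "eye" and "rotation" of the camera in the world. Camera axes: x right, y down, z forward; pixel columns grow to the right and rows downward; lengths in mm; the calibration is good to about 2 mm. A picture is of the moment at which its call begins.
- job.close_job(): hands the job in, once; it reports no verdict.
Trained networks look in the newest picture that a camera, given by its name, has taken for a name from the list of things; names that differ only in an ending like _2 or _b are one class to them, and where a whole thing is asked for, a point or a joint stands for the part that bears it (a point fixed in the world has none). Each returns a list of dicts, best first, with "confidence" (0 to 1); they miss things now and then, are a little off and sometimes report something else, mostly with a low value. They report only what shows in the picture. A call takes as long as a camera call. They do not tell look-alikes from the thing itself.
- eyes.search_frame(camera, target): "at" ([column, row] in pixels, amid what is visible of it).
The state is a dict: "clock": time; "qpos": joint angles; "qd": joint speeds; "tau": joint torques, N m; "ee_pos": TCP position; "tool_rot": TCP orientation; "force": force on the tool from outside, world axes, zero at the start; "wrist_torque": the same for the moment, N m; "finger_gap": opening from 0.0 (shut) to 1.0 (fully open).
Only numpy, scipy, OpenCV 4.12 (cv2) and the standard library are available. Lean on these libraries where they do the work, as an engineer would, in place of code of your own. Each camera call takes 0.05 s, during which the arm holds its last target.

## Task

Check the latch of the red-lidded sample tub: press its dark thumb button slowly down until the lid clicks and springs ajar, or until you are pushing with 12 N, whichever comes first; if you reach 12 N, hold it for about half a second, and never push harder than 15 N. If the lid clicked open, the latch is within its limit: set the tub, upright and with its lid left ajar, in the green tray; if it stayed shut, set it upright and still shut in the orange tray. Do not let the tub drop, and leave everything else on the desk where it is.

Things in the scene. Friction and masses are not known exactly. Their poses are not given: they have to be found in the camera images.
- tub_center (a point): loose sample tub under test: white box 86 mm long (x) by 60 mm wide (y), red shoulder and flip lid, 0.2 to 0.4 kg. Point at its centre, 33 mm above its underside; z up, x from button end to hinge end. Heights above the underside: deck 64 mm, shut lid 68, button top about 73, sprung lid 83. The flat sides 60 mm apart can be gripped between 6 and 60 mm height
- thumb_button: dark ribbed button on the tub's deck, 26 mm (x) by 36 mm (y), 9 mm clear of the lid. Origin: centre of its top face, 28 mm from the tub's centre towards -x, at 71.5 to 74.5 mm height (moulding tolerance); axes as the tub's. Springy, up to 7.6 mm travel, a few N per mm. It withdraws the lid's catch: a sound latch lets go well below 12 N, a faulty one not below 15 N, which overstrains it
- flap (a joint): opening angle of the tub's red flip lid (46 mm long, 52 mm wide, hinged along the tub's +x end): about 0 to 0.02 rad shut, 0.30 rad when it has sprung ajar (front edge raised about 14 mm), where its spring holds it
- pass_tray: green desk tray, fixed, for tubs whose latch is good: 180 mm (its x) by 160 mm (its y), walls 4 mm thick and 18 mm high, inner floor 4 mm above the desk. Origin at the centre of its underside, z up
- rework_tray: orange desk tray, fixed, for tubs whose latch is too stiff: the same size and origin as the green one
- blue_tub: bystander: closed tub with a blue lid, 86 x 60 x 73 mm, origin at the centre of its underside
- pink_tub: bystander: closed tub with a pink lid, 86 x 60 x 73 mm, origin at the centre of its underside
- mug: bystander: white mug, 80 mm across, 90 mm high, origin at the centre of its underside
- tape_roll: bystander: roll of clear tape lying flat, 56 mm across, 20 mm high, origin at the centre of its underside
- marker: bystander: yellow marker pen lying along its x, 120 mm long, 16 mm thick, origin at its middle on its underside
There are look-alikes about, which are no part of the job. Of the things that look like the part that bears tub_center, the smallest one is meant.

How it is judged:
By the outcome, as a careful person would: the job done as asked, in the order asked, and still so for the second after the job is handed in, with the robot touching nothing.
It also fails if it takes over 51 s, if anything falls off the work surface, if the arm or the gripper's body presses on something with over 40 N, if the wrist force passes 120 N, or if a joint passes its speed limit or range.

## Working session

There is one attempt and no reset: what is moved stays moved. The work goes in short steps, Python scripts to look and compute and a tool call to move; the robot and the scene stay as the last step left them, time stands still between calls to the robot, and variables do not carry over. Pictures are saved under pics/ and viewed, and the job is handed in when it is done.

Besides the shell and the picture viewer there is one more tool, called after ">>>" by a JSON object that holds its "name" and its "arguments", one argument or row to a line. play_rows: Moves the arm, as the interface text tells. Its arguments: {"type":"object","properties":{"commands":{"type":"array"}},"required":["commands"]}

```bash
ls; mkdir -p pics; cat > h.py <<'E'
import numpy as np, cv2
from bench import sensors, eyes, job, bot
def save(f,n):
    cv2.imwrite(n,f["color"][:,:,::-1])
def ray(f,u,v):
    K=np.array(f["intrinsics"]);k1=f["k1"]
    d=np.array([(u-K[0,2])/K[0,0],(v-K[1,2])/K[1,1]])
    s=d.copy()
    for _ in range(20): s=d/(1+k1*(s@s))
    return s
def pt(f,u,v,z=None):
    s=ray(f,u,v)
    if z is None:
        p=f["z_map"][int(v)-1:int(v)+2,int(u)-1:int(u)+2];p=p[p>0]; z=np.median(p) if len(p) else np.nan
    return np.array(f["eye"])+np.array(f["rotation"])@np.array([s[0]*z,s[1]*z,z])
def proj(f,P):
    c=np.array(f["rotation"]).T@(np.array(P)-np.array(f["eye"])); s=c[:2]/c[2]; s=s*(1+f["k1"]*(s@s)); K=np.array(f["intrinsics"])
    return K[0,0]*s[0]+K[0,2],K[1,1]*s[1]+K[1,2]
def cloud(f):
    K=np.array(f["intrinsics"]);Z=f["z_map"];h,w=Z.shape
    u,v=np.meshgrid(np.arange(w),np.arange(h))
    d=np.stack([(u-K[0,2])/K[0,0],(v-K[1,2])/K[1,1]],-1);s=d.copy()
    for _ in range(20): s=d/(1+f["k1"]*(s**2).sum(-1,keepdims=True))
    c=np.concatenate([s*Z[...,None],Z[...,None]],-1)
    P=c@np.array(f["rotation"]).T+np.array(f["eye"]); P[Z<=0]=np.nan
    return P
E
python3 - <<'E'
from h import *
print(sensors.observe())
for c in ("side","top"):
    f=eyes.grab_frame(c); save(f,f"pics/{c}0.png"); print(c,f["eye"],f["rotation"],f["k1"],f["intrinsics"])
    for t in ["tub_center","thumb_button","flap","pass_tray","rework_tray","blue_tub","pink_tub","mug","tape_roll","marker"]:
        for d in eyes.search_frame(c,t):
            print(t,np.round(d["at"]),round(d["confidence"],2),np.round(pt(f,*d["at"])))
print(sensors.observe()["clock"])
E
```

```text
pics
{'clock': 0.0, 'qpos': array([ 1.11500083e+00,  1.50969683e-01,  1.43803222e+00, -2.76535953e-05,
        1.55379894e+00, -1.34020018e-01]), 'qd': array([ 2.06018003e-04,  2.94149149e-04,  1.03855617e-06,  5.20560389e-06,
       -5.07643997e-04,  6.74193870e-04]), 'tau': array([ 3.52362200e-03, -7.13056898e+01, -5.70857513e+01, -2.45523815e-04,
        9.54202755e-03, -8.32660908e-05]), 'ee_pos': array([181.77156079, 545.24869639, 230.68416602]), 'tool_rot': array([-1.62352975e-04,  1.60194276e-01,  9.87085320e-01, -5.82032535e-04]), 'force': array([-0.30706683,  0.16601251,  0.00446842]), 'wrist_torque': array([ 0.00647285,  0.03396252, -0.01428024]), 'finger_gap': 0.9931794546555487}
side [ 156.78134651 -495.97560134  654.10071215] [-0.37468622  0.87331028 -0.28533926  0.12458286] -0.06576384851591124 [[370.05019005   0.         319.62533999]
 [  0.         370.05019005 200.28876967]
 [  0.           0.           1.        ]]Traceback (most recent call last):
  File "<stdin>", line 7, in <module>
  File "h.py", line 15, in pt
    return np.array(f["eye"])+np.array(f["rotation"])@np.array([s[0]*z,s[1]*z,z])
                              ~~~~~~~~~~~~~~~~~~~~~~~^~~~~~~~~~~~~~~~~~~~~~~~~~~~
ValueError: matmul: Input operand 1 has a mismatch in its core dimension 0, with gufunc signature (n?,k),(k,m?)->(n?,m?) (size 3 is different from 4)
```

```bash
sed -i 's/np.array(f\["rotation"\])/Rm(f["rotation"])/g' h.py; cat >> h.py <<'E'
from scipy.spatial.transform import Rotation as Ro
def Rm(q): return Ro.from_quat([q[1],q[2],q[3],q[0]]).as_matrix()
E
python3 - <<'E'
from h import *
for c in ("side","top"):
    f=eyes.grab_frame(c); save(f,f"pics/{c}0.png"); print(c,f["eye"],f["rotation"],f["k1"])
    np.savez(f"pics/{c}0.npz",**f)
    for t in ["tub_center","thumb_button","flap","pass_tray","rework_tray","blue_tub","pink_tub","mug","tape_roll","marker"]:
        for d in eyes.search_frame(c,t):
            print(t,np.round(d["at"]),round(d["confidence"],2),np.round(pt(f,*d["at"])))
print(sensors.observe()["clock"])
E
```

```text
side [ 156.78134651 -495.97560134  654.10071215] [-0.37468622  0.87331028 -0.28533926  0.12458286] -0.06576384851591124
tub_center [279. 328.] 0.83 [ 277. -222.   87.]
tub_center [251. 247.] 0.74 [325. -43.  87.]
tub_center [330. 240.] 0.72 [ 473. -107.   65.]
thumb_button [250. 218.] 0.9 [357.  20.  95.]
thumb_button [318. 236.] 0.63 [456. -86.  71.]
thumb_button [258. 321.] 0.6 [ 255. -195.   94.]
flap [335. 228.] 0.91 [501. -88.  67.]
flap [293. 315.] 0.89 [ 310. -215.   87.]
flap [251. 241.] 0.6 [333. -29.  86.]
flap [411. 219.] 0.52 [ 656. -163.   63.]
pass_tray [411. 352.] 0.62 [ 462. -364.    4.]
rework_tray [243. 159.] 0.71 [488. 327.   3.]
blue_tub [413. 220.] 0.87 [ 657. -166.   61.]
blue_tub [318. 236.] 0.46 [456. -86.  72.]
pink_tub [336. 155.] 0.61 [670. 124.  61.]
mug [377. 178.] 0.84 [684. -19.  70.]
tape_roll [313. 142.] 0.47 [695. 266.  11.]
marker [437. 255.] 0.89 [ 663. -246.   13.]
top [ 396.303523    -15.89586899 1054.52336513] [-0.0492895   0.71483788 -0.69653399  0.037653  ] -0.03937114244776602
tub_center [325. 272.] 0.68 [343. -16.  87.]
tub_center [353. 215.] 0.67 [483. -82.  67.]
tub_center [400. 295.] 0.6 [ 293. -197.   87.]
thumb_button [310. 262.] 0.82 [366.  20.  95.]
thumb_button [396. 310.] 0.65 [ 258. -186.   95.]
thumb_button [355. 218.] 0.58 [475. -88.  65.]
flap [412. 290.] 0.95 [ 306. -225.   88.]
flap [355. 202.] 0.84 [514. -88.  67.]
flap [332. 277.] 0.56 [331. -34.  88.]
pass_tray [455. 228.] 0.57 [ 461. -356.    4.]
rework_tray [194. 210.] 0.85 [489. 336.   4.]
blue_tub [378. 140.] 0.91 [ 676. -143.   63.]
pink_tub [262. 135.] 0.85 [681. 154.  64.]
mug [324. 124.] 0.66 [733.  -4.   5.]
tape_roll [231. 142.] 0.6 [675. 245.  16.]
marker [414. 147.] 0.5 [ 673. -246.   15.]
1.2
```

View pics/side0.png

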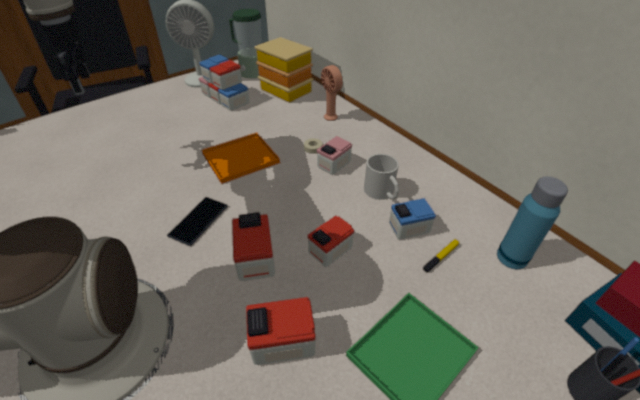

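View pics/top0.png

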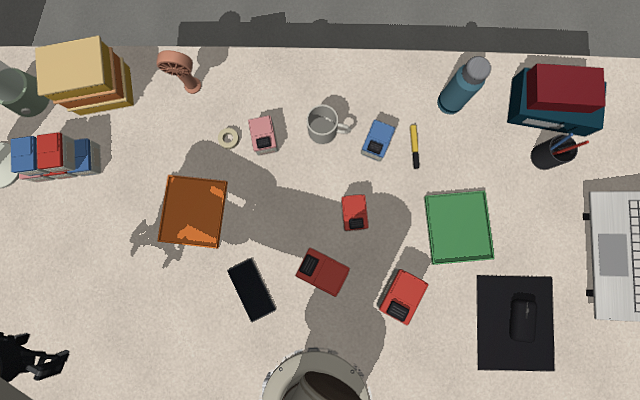

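Red-lidded candidates: A side (251,247)/top (322,272), lid height 87; B side (279,328)/top (403,296), lid height 87; C side (330,240)/top (355,213), lid height about 67, clearly smaller. I choose C and check it close up.

```bash
cat > m.py <<'E'
from h import *
def load(c,n=0):
    d=np.load(f"pics/{c}{n}.npz"); return {k:d[k] for k in d.files}
E
python3 - <<'E'
from m import *
ims=[]
for c,(u,v) in (("side",(330,238)),("top",(354,212))):
    f=load(c); cr=f["color"][v-32:v+32,u-32:u+32,::-1]; ims.append(cv2.resize(cr,(390,390),interpolation=cv2.INTER_CUBIC))
    P=cloud(f)
    m=(np.abs(P[...,0]-485)<75)&(np.abs(P[...,1]+88)<65)&(P[...,2]>55)&(P[...,2]<90)
    q=P[m]; print(c,m.sum(),np.percentile(q[:,2],[1,10,30,50,70,90,99]).round(1))
    for lo in (55,60):
        qq=P[m&(P[...,2]>lo)]
        r=cv2.minAreaRect(qq[:,:2].astype(np.float32)); print(r)
    hsv=cv2.cvtColor(f["color"],cv2.COLOR_RGB2HSV)
    dark=m&(hsv[...,2]<70)&(hsv[...,1]<150); red=m&(hsv[...,1]>150)
    for n,k in(("dark",dark),("red",red)):
        print(n,k.sum(),P[k].mean(0).round(1),np.percentile(P[k][:,2],[10,50,90]).round(1))
cv2.imwrite("pics/crop0.png",np.hstack(ims))
E
```

```text
side 955 [55.8 60.6 63.9 66.6 67.8 71.6 73.4]
((488.749267578125, -87.73884582519531), (87.23155975341797, 60.524635314941406), 7.89984130859375)
((488.78460693359375, -87.73394775390625), (87.1602554321289, 60.524635314941406), 7.89984130859375)
dark 148 [459.6 -93.2  71.7] [70.3 71.8 73.3]
red 732 [489.3 -93.2  65.3] [61.2 66.1 68.4]
top 834 [59.  62.3 65.  67.3 69.  71.9 74.8]
((491.2638854980469, -87.90922546386719), (86.38676452636719, 60.2405891418457), 6.85361385345459)
((491.18658447265625, -87.86682891845703), (86.43106079101562, 59.95774459838867), 7.0847883224487305)
dark 138 [462.3 -90.1  72.1] [69.6 72.2 74.5]
red 632 [496.  -85.4  66.4] [62.6 66.7 69.8]
```

View pics/crop0.png

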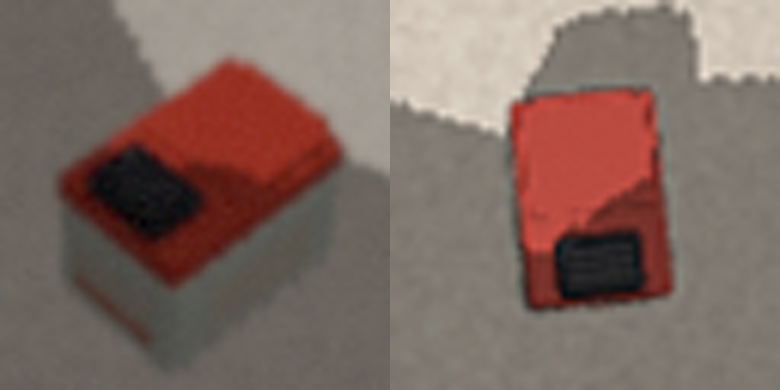

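C measures 86 × 60 mm and its lid stands about 67 mm high, so it is the 86 × 60 tub; A and B are larger. The crop shows the button at its -x end, at side (318,236) and top (355,222). Next I locate the trays and plan.

```bash
cat >> m.py <<'E'
def toshift(target,yawtool,o=None):
    """target TCP world, desired tool-x yaw with tool down -> row numbers from measured pose"""
    o=o or sensors.observe(); R=Rm(o["tool_rot"])
    z=np.array([0,0,-1.]);x=np.array([np.cos(yawtool),np.sin(yawtool),0]);Rt=np.stack([x,np.cross(z,x),z],1)
    return (R.T@(np.array(target)-o["ee_pos"])).round(1), Ro.from_matrix(R.T@Rt).as_rotvec().round(4)
E
python3 - <<'E'
from m import *
print([ (a,getattr(bot,a)) for a in dir(bot) if a[0]!='_'])
for c in ("side","top"):
    f=load(c);P=cloud(f);hsv=cv2.cvtColor(f["color"],cv2.COLOR_RGB2HSV)
    for n,(lo,hi),(cx,cy) in (("green",(45,85),(461,-360)),("orange",(8,20),(489,332))):
        m=(hsv[...,0]>=lo)&(hsv[...,0]<=hi)&(hsv[...,1]>120)&(np.hypot(P[...,0]-cx,P[...,1]-cy)<150)&(P[...,2]<30)&(P[...,2]>-5)
        q=P[m]; print(c,n,m.sum(),cv2.minAreaRect(q[:,:2].astype(np.float32)),np.percentile(q[:,2],[2,50,98]).round(1))
print(toshift([462,-91.5,130],np.pi+0.129))
E
```

```text
[('Unreachable', <class 'bench.Unreachable'>), ('pinch_z', 18.700000000000003)]
side green 8002 ((461.1463317871094, -364.55487060546875), (179.61270141601562, 155.8435516357422), 6.465216159820557) [ 1.5  3.9 17.6]
side orange 2296 ((489.72412109375, 339.24700927734375), (164.30270385742188, 189.32591247558594), 85.68951416015625) [ 0.8  3.9 17.6]
top green 90 ((461.4794616699219, -362.7203369140625), (174.20498657226562, 160.02821350097656), 6.7266411781311035) [ 9.1 16.2 19.8]
top orange 4096 ((487.53570556640625, 342.3257751464844), (166.93093872070312, 179.1566925048828), 85.01062774658203) [-0.8  3.5 18.2]
(array([-467.2, -515.6,  101.3]), array([-1.000e-04, -0.000e+00, -4.508e-01]))
```

>>> {"name": "play_rows", "arguments": {
  "commands": [
    [-467,-516,0,0,0,-0.45,-1],
    [-467,-516,0,0,0,-0.45,-1],
    [-467,-516,0,0,0,-0.45,-1],
    [-467,-516,0,0,0,-0.45,-1],
    [-467,-516,0,0,0,-0.45,-1],
    [-467,-516,0,0,0,-0.45,-1],
    [-467,-516,0,0,0,-0.45,-1],
    [-467,-516,0,0,0,-0.45,-1],
    [-467,-516,0,0,0,-0.45,-1],
    [-467,-516,0,0,0,-0.45,-1]
  ]
}}

```text
clock: 2.2
ee_pos: [378.4, 97.0, 231.7]
tool_rot: [0.001, -0.064, 0.998, -0.0]
force: [1.9, 0.5, -0.4]
finger_gap: -0.002
```

```bash
python3 - <<'E'
from m import *
print(toshift([462,-91.5,90],np.pi+0.129), sensors.observe())
E
```

```text
(array([ -58.6, -197.6,  141.8]), array([-0.0001,  0.0011, -0.0007])) {'clock': 2.2, 'qpos': array([ 5.30175152e-02, -2.47331289e-01,  1.81594815e+00, -2.25997932e-07,
        1.57188761e+00, -1.64607532e+00]), 'qd': array([-1.25617512e+00,  1.27906709e-01, -9.59512599e-02,  2.52063890e-04,
       -3.35842249e-02, -1.24641153e+00]), 'tau': array([ 15.89613676, -39.12464261, -54.72795367,  -0.2266328 ,
         0.74945502,   4.04155925]), 'ee_pos': array([378.42252285,  96.98983158, 231.74917407]), 'tool_rot': array([ 5.44054065e-04, -6.41042581e-02,  9.97943059e-01, -6.16897946e-06]), 'force': array([ 1.89136816,  0.52619177, -0.36793662]), 'wrist_torque': array([ 0.02362173, -0.02252964,  0.0055845 ]), 'finger_gap': -0.0016420201210431398}
```

>>> {"name": "play_rows", "arguments": {
  "commands": [
    [-15,-50,20,0,0,0,-1],
    [-30,-100,40,0,0,0,-1],
    [-44,-148,60,0,0,0,-1],
    [-58,-196,80,0,0,0,-1],
    [-58,-196,110,0,0,0,-1],
    [-58,-196,135,0,0,0,-1],
    [-58,-196,142,0,0,0,-1],
    [-58,-196,142,0,0,0,-1],
    [-58,-196,142,0,0,0,-1],
    [-58,-196,142,0,0,0,-1]
  ]
}}

```text
clock: 3.2
ee_pos: [461.5, -87.9, 91.0]
tool_rot: [0.001, -0.064, 0.998, -0.001]
force: [-0.5, 0.2, -0.0]
finger_gap: -0.004
```

```bash
cat >> m.py <<'E'
def pic(tag,u=330,v=230,r=50,tu=354,tv=212):
    ims=[]
    for c,(a,b) in (("side",(u,v)),("top",(tu,tv))):
        f=eyes.grab_frame(c); np.savez(f"pics/{c}{tag}.npz",**f)
        ims.append(cv2.resize(f["color"][b-r:b+r,a-r:a+r,::-1],(390,390),interpolation=cv2.INTER_CUBIC))
    cv2.imwrite(f"pics/crop{tag}.png",np.hstack(ims))
E
python3 - <<'E'
from m import *
pic(1)
o=sensors.observe();print(toshift([462,-91.5,77],np.pi+0.129,o), o["clock"],o["ee_pos"],o["force"],o["tool_rot"])
E
```

```text
(array([-0.3, -3.7, 13.5]), array([-0.001 ,  0.0016, -0.0003])) 3.3 [461.23801043 -87.89904196  90.53770315] [-1.27575793  0.46046722  0.42867899] [ 8.42393196e-04 -6.43185190e-02  9.97928969e-01 -4.36618978e-04]
```

View pics/crop1.png

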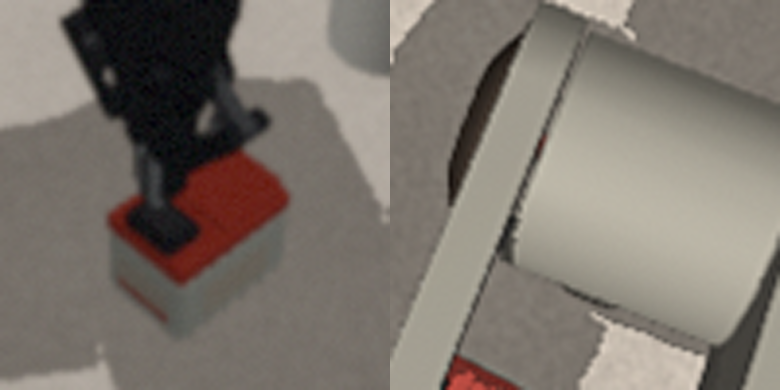

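Side crop: the closed fingertips stand just above the dark button (crop 165,225) and the red lid shows clear of the fingers; the top view is blocked by the arm. I centre the tool and close in.

>>> {"name": "play_rows", "arguments": {
  "commands": [
    [0,-3.7,4,0,0,0,-1],
    [0,-3.7,8,0,0,0,-1],
    [0,-3.7,11,0,0,0,-1],
    [0,-3.7,13,0,0,0,-1],
    [0,-3.7,13,0,0,0,-1],
    [0,-3.7,13,0,0,0,-1],
    [0,-3.7,13,0,0,0,-1],
    [0,-3.7,13,0,0,0,-1],
    [0,-3.7,13,0,0,0,-1],
    [0,-3.7,13,0,0,0,-1]
  ]
}}

```text
clock: 4.3
ee_pos: [461.3, -91.7, 76.5]
tool_rot: [0.0, -0.064, 0.998, -0.0]
force: [-0.3, -0.3, -0.5]
finger_gap: -0.001
```

```bash
cat >> m.py <<'E'
def stat(tag,n=4):
    F=[];E=[]
    for i in range(n):
        f=eyes.grab_frame("side");o=sensors.observe();F.append(o["force"]);E.append(o["ee_pos"])
    print(o["clock"],"F",np.mean(F,0).round(2),np.std(F,0).round(2),"E",np.mean(E,0).round(2),np.std(E,0).round(2))
    np.savez(f"pics/side{tag}.npz",**f)
    P=cloud(f);d=P[...,:2]-np.array([490,-87.8]);a=0.129
    lx=d[...,0]*np.cos(a)+d[...,1]*np.sin(a);ly=-d[...,0]*np.sin(a)+d[...,1]*np.cos(a)
    for x0 in (-4,6,16,26,36):
        m=(abs(lx-x0)<5)&(abs(ly)<22)&(P[...,2]>50)&(P[...,2]<100)
        hsv=cv2.cvtColor(f["color"],cv2.COLOR_RGB2HSV);m&=(hsv[...,1]>150)
        print(x0,m.sum(),np.median(P[m][:,2]).round(1) if m.any() else None,end=" | ")
    print()
    cv2.imwrite(f"pics/crop{tag}.png",cv2.resize(f["color"][180:280,280:380,::-1],(400,400),interpolation=cv2.INTER_CUBIC))
E
python3 - <<'E'
from m import *
stat(2)
print(toshift([462,-91.5,74],np.pi+0.129))
E
```

```text
4.5 F [-0.36  0.06  0.32] [0.42 0.38 0.51] E [461.23 -91.69  76.42] [0.02 0.01 0.02]
-4 53 66.6 | 6 34 67.4 | 16 29 67.1 | 26 31 67.1 | 36 22 66.7 | 
(array([-0.8,  0.1,  2.4]), array([-0.0001, -0.0001, -0.0008]))
```

>>> {"name": "play_rows", "arguments": {
  "commands": [
    [0,0,0.5,0,0,0,-1],
    [0,0,1,0,0,0,-1],
    [0,0,1.5,0,0,0,-1],
    [0,0,1.8,0,0,0,-1],
    [0,0,2.1,0,0,0,-1],
    [0,0,2.4,0,0,0,-1],
    [0,0,2.7,0,0,0,-1],
    [0,0,3,0,0,0,-1],
    [0,0,3,0,0,0,-1],
    [0,0,3,0,0,0,-1]
  ]
}}

```text
clock: 5.5
ee_pos: [461.2, -91.7, 73.4]
tool_rot: [-0.0, -0.064, 0.998, -0.0]
force: [-0.4, -0.8, 1.1]
finger_gap: 0.001
```

```bash
python3 - <<'E'
from m import *
stat(3)
E
```

```text
5.7 F [ 0.05  0.34 -0.02] [0.41 0.31 0.24] E [461.24 -91.7   73.42] [0.01 0.01 0.01]
-4 47 67.1 | 6 32 67.4 | 16 26 67.7 | 26 29 66.9 | 36 18 67.1 |
```

No contact yet at 73.4. Continuing in 1.5 mm steps.

>>> {"name": "play_rows", "arguments": {
  "commands": [
    [0,0,0.2,0,0,0,-1],
    [0,0,0.4,0,0,0,-1],
    [0,0,0.6,0,0,0,-1],
    [0,0,0.8,0,0,0,-1],
    [0,0,1,0,0,0,-1],
    [0,0,1.2,0,0,0,-1],
    [0,0,1.4,0,0,0,-1],
    [0,0,1.5,0,0,0,-1],
    [0,0,1.5,0,0,0,-1],
    [0,0,1.5,0,0,0,-1]
  ]
}}

```text
clock: 6.7
ee_pos: [461.3, -91.7, 72.0]
tool_rot: [0.0, -0.064, 0.998, -0.0]
force: [-1.3, 0.5, 4.4]
finger_gap: -0.0
```

```bash
python3 - <<'E'
from m import *
stat(4)
E
```

```text
6.9 F [-0.66  0.64  4.63] [0.5  0.31 0.31] E [461.25 -91.69  71.95] [0.01 0.01 0.02]
-4 45 66.4 | 6 29 67.3 | 16 24 67.2 | 26 29 67.4 | 36 19 67.0 |
```

>>> {"name": "play_rows", "arguments": {
  "commands": [
    [0,0,0.1,0,0,0,-1],
    [0,0,0.2,0,0,0,-1],
    [0,0,0.3,0,0,0,-1],
    [0,0,0.4,0,0,0,-1],
    [0,0,0.5,0,0,0,-1],
    [0,0,0.6,0,0,0,-1],
    [0,0,0.7,0,0,0,-1],
    [0,0,0.7,0,0,0,-1],
    [0,0,0.7,0,0,0,-1],
    [0,0,0.7,0,0,0,-1]
  ]
}}

```text
clock: 7.9
ee_pos: [461.3, -91.7, 71.3]
tool_rot: [0.0, -0.064, 0.998, -0.0]
force: [-2.1, 1.0, 6.2]
finger_gap: 0.0
```

```bash
python3 - <<'E'
from m import *
stat(5)
E
```

```text
8.1 F [-1.82  0.49  6.2 ] [0.42 0.44 0.53] E [461.25 -91.69  71.27] [0.02 0.01 0.02]
-4 45 66.7 | 6 28 67.4 | 16 25 67.2 | 26 25 67.1 | 36 17 67.3 |
```

>>> {"name": "play_rows", "arguments": {
  "commands": [
    [0,0,0.1,0,0,0,-1],
    [0,0,0.2,0,0,0,-1],
    [0,0,0.3,0,0,0,-1],
    [0,0,0.4,0,0,0,-1],
    [0,0,0.5,0,0,0,-1],
    [0,0,0.6,0,0,0,-1],
    [0,0,0.7,0,0,0,-1],
    [0,0,0.8,0,0,0,-1],
    [0,0,0.8,0,0,0,-1],
    [0,0,0.8,0,0,0,-1]
  ]
}}

```text
clock: 9.1
ee_pos: [461.3, -91.7, 70.6]
tool_rot: [0.0, -0.064, 0.998, -0.0]
force: [-2.8, 0.4, 7.5]
finger_gap: -0.002
```

```bash
python3 - <<'E'
from m import *
stat(6)
E
```

```text
9.3 F [-2.35  0.68  7.59] [0.42 0.28 0.23] E [461.27 -91.7   70.58] [0.01 0.01 0.01]
-4 41 66.4 | 6 28 67.2 | 16 23 67.1 | 26 27 67.0 | 36 17 67.3 |
```

>>> {"name": "play_rows", "arguments": {
  "commands": [
    [0,0,0.1,0,0,0,-1],
    [0,0,0.2,0,0,0,-1],
    [0,0,0.3,0,0,0,-1],
    [0,0,0.4,0,0,0,-1],
    [0,0,0.5,0,0,0,-1],
    [0,0,0.6,0,0,0,-1],
    [0,0,0.7,0,0,0,-1],
    [0,0,0.8,0,0,0,-1],
    [0,0,0.8,0,0,0,-1],
    [0,0,0.8,0,0,0,-1]
  ]
}}

```text
clock: 10.3
ee_pos: [461.3, -91.7, 69.9]
tool_rot: [0.0, -0.064, 0.998, -0.0]
force: [-3.7, 0.9, 9.4]
finger_gap: 0.001
```

```bash
python3 - <<'E'
from m import *
stat(7)
E
```

```text
10.5 F [-3.22  0.59  9.73] [0.28 0.23 0.69] E [461.3  -91.72  69.88] [0.01 0.01 0.01]
-4 41 66.6 | 6 25 67.3 | 16 25 67.7 | 26 21 67.6 | 36 17 67.1 |
```

>>> {"name": "play_rows", "arguments": {
  "commands": [
    [0,0,0.1,0,0,0,-1],
    [0,0,0.2,0,0,0,-1],
    [0,0,0.3,0,0,0,-1],
    [0,0,0.4,0,0,0,-1],
    [0,0,0.5,0,0,0,-1],
    [0,0,0.6,0,0,0,-1],
    [0,0,0.6,0,0,0,-1],
    [0,0,0.6,0,0,0,-1],
    [0,0,0.6,0,0,0,-1],
    [0,0,0.6,0,0,0,-1]
  ]
}}

```text
clock: 11.5
ee_pos: [461.3, -91.7, 69.3]
tool_rot: [0.0, -0.064, 0.998, -0.0]
force: [-3.8, 1.9, 10.4]
finger_gap: 0.001
```

```bash
python3 - <<'E'
from m import *
stat(8,6)
E
```

```text
11.8 F [-3.83  0.84 10.71] [0.43 0.4  0.7 ] E [461.29 -91.71  69.35] [0.01 0.01 0.01]
-4 40 66.7 | 6 26 67.0 | 16 22 67.5 | 26 26 67.1 | 36 13 67.1 |
```

View pics/crop8.png

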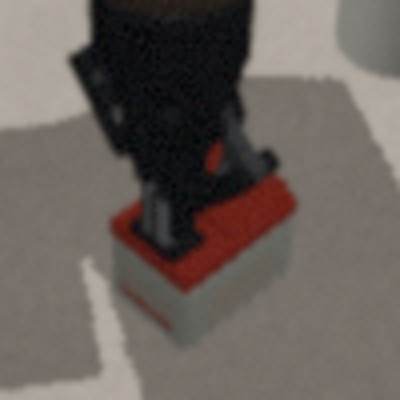

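Lid still shut (heights about 67 throughout) at 10.7 N. The final step should reach just over 12 N, then I hold.

>>> {"name": "play_rows", "arguments": {
  "commands": [
    [0,0,0.1,0,0,0,-1],
    [0,0,0.2,0,0,0,-1],
    [0,0,0.3,0,0,0,-1],
    [0,0,0.4,0,0,0,-1],
    [0,0,0.5,0,0,0,-1],
    [0,0,0.6,0,0,0,-1],
    [0,0,0.65,0,0,0,-1],
    [0,0,0.65,0,0,0,-1],
    [0,0,0.65,0,0,0,-1],
    [0,0,0.65,0,0,0,-1]
  ]
}}

```text
clock: 12.8
ee_pos: [461.3, -91.7, 68.8]
tool_rot: [0.0, -0.064, 0.998, -0.0]
force: [-4.5, 0.3, 13.0]
finger_gap: -0.002
```

```bash
python3 - <<'E'
from m import *
stat(9,6)
E
```

```text
13.1 F [-4.36  1.29 12.05] [0.29 0.41 0.38] E [461.31 -91.72  68.78] [0.01 0.01 0.01]
-4 43 66.7 | 6 24 67.3 | 16 25 67.3 | 26 21 67.5 | 36 16 67.1 |
```

Mean push is 12.05 N, right on the threshold. I nudge 0.2 mm (to about 12.5 N) so that 12 N is certainly reached, hold half a second, then let off.

>>> {"name": "play_rows", "arguments": {
  "commands": [
    [0,0,0.2,0,0,0,-1],
    [0,0,0.2,0,0,0,-1],
    [0,0,0.2,0,0,0,-1],
    [0,0,0.2,0,0,0,-1],
    [0,0,0.2,0,0,0,-1],
    [0,0,0.2,0,0,0,-1],
    [0,0,-2,0,0,0,-1],
    [0,0,-6,0,0,0,-1],
    [0,0,-16,0,0,0,-1],
    [0,0,-36,0,0,0,-1]
  ]
}}

```text
clock: 14.1
ee_pos: [460.5, -91.4, 104.0]
tool_rot: [-0.001, -0.064, 0.998, 0.0]
force: [0.1, 0.4, 0.4]
finger_gap: 0.001
```

```bash
python3 - <<'E'
from m import *
stat(10,2)
print(toshift([490,-87.8,140],np.pi+0.129))
E
```

```text
14.2 F [ 0.69 -0.03  2.97] [1.34 0.39 2.82] E [462.15 -91.99 107.37] [0.1  0.05 0.53]
-4 83 66.8 | 6 60 67.7 | 16 71 67.1 | 26 66 67.5 | 36 62 67.1 | 
(array([-28.2,   0.6, -33.1]), array([-0.0016,  0.0028, -0.0008]))
```

View pics/crop10.png

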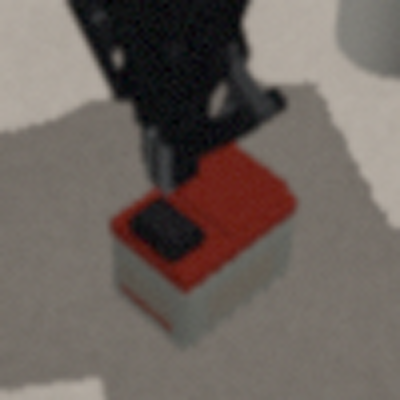

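The lid stayed shut at 12 N and after release (heights about 67, crop shows it flat): the latch is too stiff, so the tub goes to the orange tray. Moving over the tub centre with the gripper open.

>>> {"name": "play_rows", "arguments": {
  "commands": [
    [-5,0,-20,0,0,0,1],
    [-15,0,-20,0,0,0,1],
    [-29,0.2,-20,0,0,0,1],
    [-29,0.2,-20,0,0,0,1],
    [-29,0.2,-20,0,0,0,1],
    [-29,0.2,-20,0,0,0,1],
    [-29,0.2,-20,0,0,0,1],
    [-29,0.2,-20,0,0,0,1],
    [-29,0.2,-20,0,0,0,1],
    [-29,0.2,-20,0,0,0,1]
  ]
}}

```text
clock: 15.2
ee_pos: [489.9, -87.8, 124.4]
tool_rot: [0.0, -0.064, 0.998, -0.0]
force: [-0.4, -0.8, -0.5]
finger_gap: 1.002
```

```bash
python3 - <<'E'
from m import *
pic(11)
f=load("side",11);P=cloud(f)
m=(np.abs(P[...,0]-485)<75)&(np.abs(P[...,1]+88)<65)&(P[...,2]>55)&(P[...,2]<80)&(f["color"][...,0]>1.8*f["color"][...,1])
print(cv2.minAreaRect(P[m][:,:2].astype(np.float32)))
o=sensors.observe();print(toshift([490,-87.8,16],np.pi+0.129,o),o["clock"],o["finger_gap"],o["ee_pos"])
E
```

```text
((488.1388854980469, -88.5753173828125), (86.1201171875, 58.97486114501953), 6.007244110107422)
(array([-1.000e-01,  0.000e+00,  1.084e+02]), array([-0.0001,  0.    , -0.0008])) 15.3 1.000609008780283 [489.93220398 -87.80139254 124.39852663]
```

View pics/crop11.png

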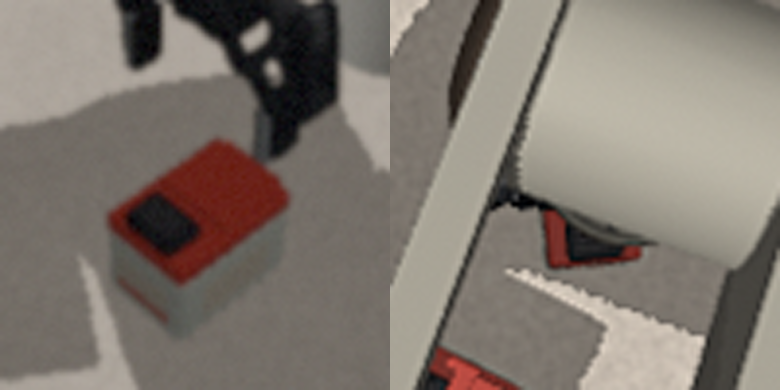

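The side crop shows the tub unmoved, lid flat and shut, with the open fingers on either side. Descending.

>>> {"name": "play_rows", "arguments": {
  "commands": [
    [0,0,30,0,0,0,1],
    [0,0,55,0,0,0,1],
    [0,0,75,0,0,0,1],
    [0,0,90,0,0,0,1],
    [0,0,100,0,0,0,1],
    [0,0,105,0,0,0,1],
    [0,0,107,0,0,0,1],
    [0,0,108,0,0,0,1],
    [0,0,108,0,0,0,1],
    [0,0,108,0,0,0,1]
  ]
}}

```text
clock: 16.3
ee_pos: [490.2, -87.9, 16.8]
tool_rot: [0.0, -0.064, 0.998, -0.0]
force: [1.0, -0.4, 0.3]
finger_gap: 0.998
```

>>> {"name": "play_rows", "arguments": {
  "commands": [
    [0,0,0,0,0,0,0.5],
    [0,0,0,0,0,0,0.3],
    [0,0,0,0,0,0,0],
    [0,0,0,0,0,0,-0.5],
    [0,0,0,0,0,0,-1],
    [0,0,0,0,0,0,-1],
    [0,0,0,0,0,0,-1],
    [0,0,0,0,0,0,-1],
    [0,0,0,0,0,0,-1],
    [0,0,0,0,0,0,-1]
  ]
}}

```text
clock: 17.3
ee_pos: [490.2, -87.8, 16.8]
tool_rot: [0.0, -0.064, 0.998, -0.0]
force: [-1.7, 0.9, 6.2]
finger_gap: 0.696
```

```bash
python3 - <<'E'
from m import *
pic(12)
o=sensors.observe();print(o["clock"],o["finger_gap"],o["ee_pos"],o["force"],toshift([488.5,340.5,20],np.pi+0.129,o))
E
```

```text
17.4 0.6988246227992237 [490.18012175 -87.79221117  16.77380694] [-0.62876697  1.41216667  6.28611535] (array([-53.1, 425. ,  -3.3]), array([-0.0002,  0.0005, -0.0008]))
```

View pics/crop12.png

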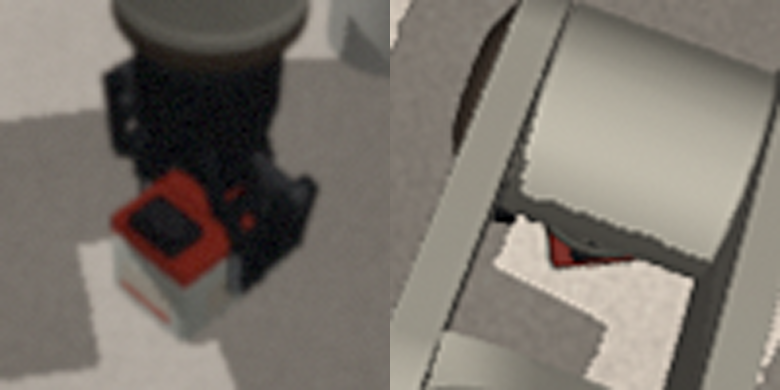

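Grip gap 0.70 × 85 ≈ 59.4 mm, which matches the 60 mm sides. Lifting.

>>> {"name": "play_rows", "arguments": {
  "commands": [
    [0,0,-5,0,0,0,-1],
    [0,0,-12,0,0,0,-1],
    [0,0,-22,0,0,0,-1],
    [0,0,-34,0,0,0,-1],
    [0,0,-48,0,0,0,-1],
    [0,0,-60,0,0,0,-1],
    [0,0,-70,0,0,0,-1],
    [0,0,-77,0,0,0,-1],
    [0,0,-80,0,0,0,-1],
    [0,0,-80,0,0,0,-1]
  ]
}}

```text
clock: 18.4
ee_pos: [490.0, -87.8, 96.5]
tool_rot: [0.0, -0.064, 0.998, -0.0]
force: [0.0, 0.4, -2.8]
finger_gap: 0.704
```

```bash
python3 - <<'E'
from m import *
pic(13)
o=sensors.observe();print(o["clock"],o["finger_gap"],o["ee_pos"],o["force"],toshift([488.5,340.5,97],np.pi-0.08,o))
E
```

```text
18.5 0.6930186119047872 [489.75578674 -87.70570112  95.90790963] [-0.3613803   0.20285238 -3.56787188] (array([-53.5, 424.9,  -1. ]), array([ 2.000e-04, -7.000e-04,  2.082e-01]))
```

View pics/crop13.png

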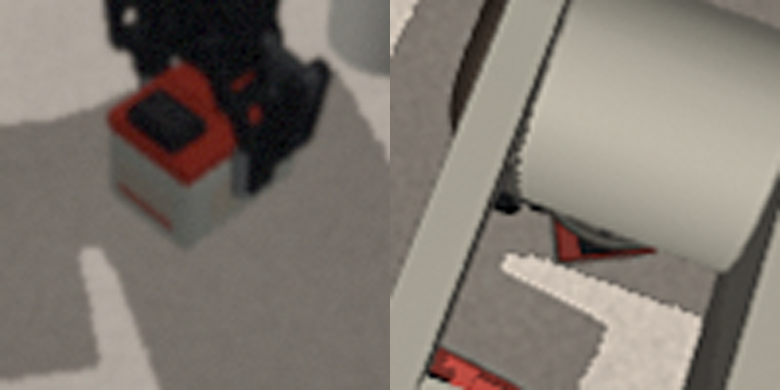

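The tub hangs level in the grip with its lid shut; the load is about 3 N. Carrying it to the orange tray.

>>> {"name": "play_rows", "arguments": {
  "commands": [
    [-1,8,0,0,0,0.01,-1],
    [-3,24,0,0,0,0.02,-1],
    [-6,46,0,0,0,0.03,-1],
    [-9,72,0,0,0,0.045,-1],
    [-12.5,100,0,0,0,0.06,-1],
    [-16,128,0,0,0,0.075,-1],
    [-20,156,0,0,0,0.09,-1],
    [-23,184,0,0,0,0.1,-1],
    [-27,212,0,0,0,0.11,-1],
    [-30,240,0,0,0,0.12,-1]
  ]
}}

```text
clock: 19.5
ee_pos: [488.5, 155.7, 96.0]
tool_rot: [-0.0, -0.004, 1.0, -0.0]
force: [0.4, -0.0, -3.4]
finger_gap: 0.691
```

```bash
python3 - <<'E'
from m import *
o=sensors.observe();print(o["clock"],o["finger_gap"],o["ee_pos"],o["force"],toshift([488.5,340.5,97],np.pi-0.08,o))
E
```

```text
19.5 0.69145468473992 [488.49741001 155.72942904  95.95808641] [ 0.35753359 -0.03389871 -3.36148595] (array([ -1.4, 184.8,  -1.1]), array([-0.0001, -0.0007,  0.0874]))
```

>>> {"name": "play_rows", "arguments": {
  "commands": [
    [0,27,0,0,0,0.015,-1],
    [0,53,0,0,0,0.03,-1],
    [0,78,0,0,0,0.045,-1],
    [-1,102,0,0,0,0.055,-1],
    [-1,124,0,0,0,0.065,-1],
    [-1,144,0,0,0,0.075,-1],
    [-1,161,0,0,0,0.08,-1],
    [-1,173,0,0,0,0.085,-1],
    [-1,180,0,0,0,0.087,-1],
    [-1,182,0,0,0,0.087,-1]
  ]
}}

```text
clock: 20.5
ee_pos: [488.3, 336.5, 96.0]
tool_rot: [-0.0, 0.039, 0.999, -0.0]
force: [-0.4, -0.4, -4.1]
finger_gap: 0.695
```

```bash
python3 - <<'E'
from m import *
pic(14,250,150,50,200,205)
o=sensors.observe();print(o["clock"],o["finger_gap"],o["ee_pos"],o["force"],toshift([488.5,340.5,20.8],np.pi-0.08,o))
E
```

```text
20.6 0.6955924809580543 [488.49447507 335.90901846  96.19243406] [ 0.40594956  0.17258365 -3.38063767] (array([ 0.3,  4.6, 75.4]), array([-0.0003, -0.0002,  0.0012]))
```

View pics/crop14.png

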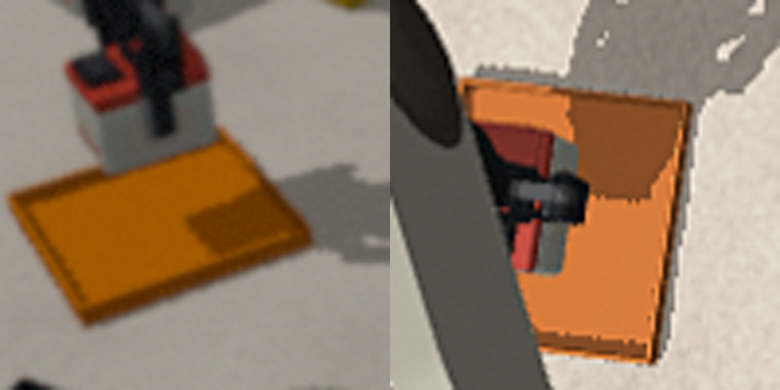

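The tub is over the orange tray (top crop: tub amid the tray walls), lid shut. Lowering to just above the floor.

>>> {"name": "play_rows", "arguments": {
  "commands": [
    [0,1,6,0,0,0,-1],
    [0,2,15,0,0,0,-1],
    [0,3,26,0,0,0,-1],
    [0,4,38,0,0,0,-1],
    [0,4,50,0,0,0,-1],
    [0,4,60,0,0,0,-1],
    [0,4,66,0,0,0,-1],
    [0,4,69,0,0,0,-1],
    [0,4,70,0,0,0,-1],
    [0,4,70,0,0,0,-1]
  ]
}}

```text
clock: 21.6
ee_pos: [489.0, 340.1, 26.5]
tool_rot: [0.0, 0.039, 0.999, 0.0]
force: [1.1, 0.4, -3.0]
finger_gap: 0.695
```

```bash
python3 - <<'E'
from m import *
f=eyes.grab_frame("side"); f=eyes.grab_frame("side")
o=sensors.observe();print(o["clock"],o["finger_gap"],o["ee_pos"],o["force"])
E
```

```text
21.7 0.695879531145212 [489.08436656 340.19882211  26.77116042] [ 0.02884664  0.07032956 -3.17245727]
```

>>> {"name": "play_rows", "arguments": {
  "commands": [
    [0,0,1,0,0,0,-1],
    [0,0,2,0,0,0,-1],
    [0,0,3,0,0,0,-1],
    [0,0,4,0,0,0,-1],
    [0,0,4.5,0,0,0,-1],
    [0,0,5,0,0,0,-1],
    [0,0,5.2,0,0,0,-1],
    [0,0,5.4,0,0,0,-1],
    [0,0,5.5,0,0,0,-1],
    [0,0,5.5,0,0,0,-1]
  ]
}}

```text
clock: 22.7
ee_pos: [488.8, 340.1, 20.8]
tool_rot: [-0.0, 0.039, 0.999, -0.0]
force: [-0.1, -0.1, -3.0]
finger_gap: 0.698
```

```bash
python3 - <<'E'
from m import *
F=[]
for i in range(3): f=eyes.grab_frame("side"); o=sensors.observe();F.append(o["force"])
print(o["clock"],o["finger_gap"],o["ee_pos"],np.mean(F,0))
E
```

```text
22.85 0.6978331097371178 [488.85840781 340.06641702  20.82232999] [-0.16549984  0.1899007  -3.27982769]
```

>>> {"name": "play_rows", "arguments": {
  "commands": [
    [0,0,0.2,0,0,0,-1],
    [0,0,0.4,0,0,0,-1],
    [0,0,0.6,0,0,0,-1],
    [0,0,0.8,0,0,0,-1],
    [0,0,1,0,0,0,-1],
    [0,0,1,0,0,0,-1],
    [0,0,1,0,0,0,-1],
    [0,0,1,0,0,0,-1],
    [0,0,1,0,0,0,-1],
    [0,0,1,0,0,0,-1]
  ]
}}

```text
clock: 23.85
ee_pos: [488.9, 340.1, 20.8]
tool_rot: [0.0, 0.039, 0.999, -0.0]
force: [-7.2, -3.6, 13.8]
finger_gap: 0.695
```

```bash
python3 - <<'E'
from m import *
F=[]
for i in range(3): f=eyes.grab_frame("side"); o=sensors.observe();F.append(o["force"])
print(o["clock"],o["finger_gap"],o["ee_pos"],np.mean(F,0))
E
```

```text
24.0 0.699623454893835 [488.90222963 340.09368095  20.80809881] [-6.48687306 -3.93742131 13.01723413]
```

The tub rests on the tray floor at 20.8, as expected. I back off slightly and release.

>>> {"name": "play_rows", "arguments": {
  "commands": [
    [0,0,-0.4,0,0,0,-1],
    [0,0,-0.8,0,0,0,-1],
    [0,0,-0.8,0,0,0,0.5],
    [0,0,-0.8,0,0,0,0.7],
    [0,0,-0.8,0,0,0,1],
    [0,0,-0.8,0,0,0,1],
    [0,0,-0.8,0,0,0,1],
    [0,0,-0.8,0,0,0,1],
    [0,0,-0.8,0,0,0,1],
    [0,0,-0.8,0,0,0,1]
  ]
}}

```text
clock: 25.0
ee_pos: [488.9, 340.1, 20.6]
tool_rot: [-0.0, 0.039, 0.999, -0.0]
force: [-0.0, -0.1, -0.2]
finger_gap: 1.004
```

```bash
python3 - <<'E'
from m import *
pic(15,250,150,50,200,205)
o=sensors.observe();print(o["clock"],o["finger_gap"],o["ee_pos"],o["force"])
E
```

```text
25.1 0.9995303392446747 [488.85610379 340.06338261  20.62215947] [ 0.34727897 -0.42078187  0.98073129]
```

View pics/crop15.png

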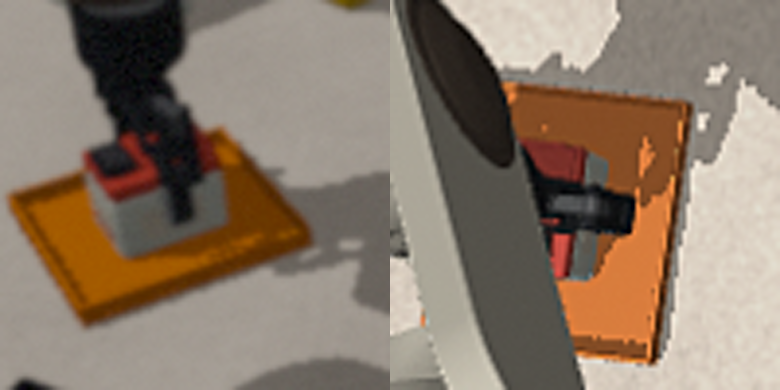

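Released; the tub stands upright in the tray with the fingers clear on both sides. Raising straight up.

>>> {"name": "play_rows", "arguments": {
  "commands": [
    [0,0,-6,0,0,0,1],
    [0,0,-16,0,0,0,1],
    [0,0,-32,0,0,0,1],
    [0,0,-55,0,0,0,1],
    [0,0,-80,0,0,0,1],
    [0,0,-110,0,0,0,1],
    [0,0,-140,0,0,0,1],
    [0,0,-165,0,0,0,1],
    [0,0,-180,0,0,0,1],
    [0,0,-180,0,0,0,1]
  ]
}}

```text
clock: 26.1
ee_pos: [489.4, 340.4, 203.1]
tool_rot: [0.002, 0.039, 0.999, 0.001]
force: [-0.4, 0.3, -0.5]
finger_gap: 1.0
```

>>> {"name": "play_rows", "arguments": {
  "commands": [
    [20,0,0,0,0,0,1],
    [50,0,0,0,0,0,1],
    [80,0,0,0,0,0,1],
    [110,0,0,0,0,0,1],
    [130,0,0,0,0,0,1],
    [140,0,0,0,0,0,1],
    [140,0,0,0,0,0,1],
    [140,0,0,0,0,0,1],
    [140,0,0,0,0,0,1],
    [140,0,0,0,0,0,1]
  ]
}}

```text
clock: 27.1
ee_pos: [350.0, 351.0, 200.4]
tool_rot: [-0.0, 0.04, 0.999, -0.0]
force: [0.6, 0.6, -0.2]
finger_gap: 1.001
```

```bash
python3 - <<'E'
from m import *
pic(16,250,150,50,200,205)
for c in("side","top"):
    f=load(c,16); save(f,f"pics/{c}16.png");P=cloud(f)
    m=(np.abs(P[...,0]-488)<75)&(np.abs(P[...,1]-340)<65)&(P[...,2]>58)&(P[...,2]<95)
    q=P[m];print(c,cv2.minAreaRect(q[:,:2].astype(np.float32)),np.percentile(q[:,2],[2,10,50,90,98]).round(1))
    g=load(c,0)
    for t in ["blue_tub","pink_tub","mug","tape_roll","marker","pass_tray","rework_tray","tub_center"]:
        print(t,[(np.round(d["at"]),np.round(pt(f,*d["at"]))) for d in eyes.search_frame(c,t) if d["confidence"]>.45])
o=sensors.observe();print(o["clock"],o["ee_pos"],o["force"])
E
```

```text
side ((487.3475646972656, 336.63458251953125), (60.70952224731445, 84.60763549804688), 86.87942504882812) [58.8 62.5 70.2 75.8 77.8]
blue_tub [(array([413., 222.]), array([ 656., -168.,   58.])), (array([314., 143.]), array([697., 262.,  11.]))]
pink_tub [(array([334., 156.]), array([662., 121.,  62.]))]
mug [(array([379., 177.]), array([686., -23.,  75.]))]
tape_roll [(array([316., 143.]), array([699., 256.,  12.]))]
marker [(array([440., 255.]), array([ 668., -251.,   15.]))]
pass_tray [(array([411., 353.]), array([ 460., -364.,    4.]))]
rework_tray [(array([240., 164.]), array([468., 308.,   6.]))]
tub_center [(array([239., 147.]), array([473., 308.,  61.])), (array([252., 246.]), array([327., -41.,  86.])), (array([275., 330.]), array([ 271., -219.,   84.]))]
top ((490.9990539550781, 339.5540466308594), (61.96376419067383, 86.89228820800781), 84.82061767578125) [61.5 65.2 70.6 75.3 77.9]
blue_tub [(array([379., 139.]), array([ 678., -147.,   66.]))]
pink_tub [(array([263., 137.]), array([675., 150.,  71.]))]
mug [(array([322., 126.]), array([727.,   1.,   6.])), (array([264., 139.]), array([669., 145.,  73.]))]
tape_roll [(array([227., 138.]), array([691., 262.,  -1.]))]
marker [(array([414., 147.]), array([ 672., -245.,   16.]))]
pass_tray [(array([457., 228.]), array([ 459., -362.,    4.]))]
rework_tray [(array([205., 216.]), array([475., 306.,   4.]))]
tub_center [(array([399., 294.]), array([ 296., -194.,   87.])), (array([323., 272.]), array([342., -12.,  88.])), (array([189., 209.]), array([486., 328.,  70.]))]
28.0 [349.29510941 351.12921347 200.63861517] [-0.20618589  0.85373802  0.96556701]
```

View pics/crop16.png

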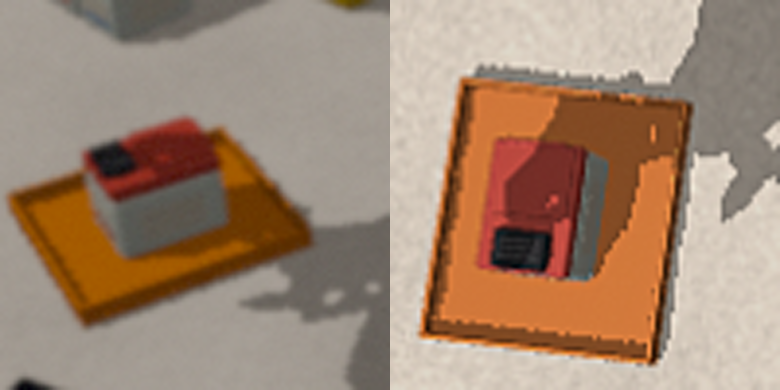

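View pics/side16.png

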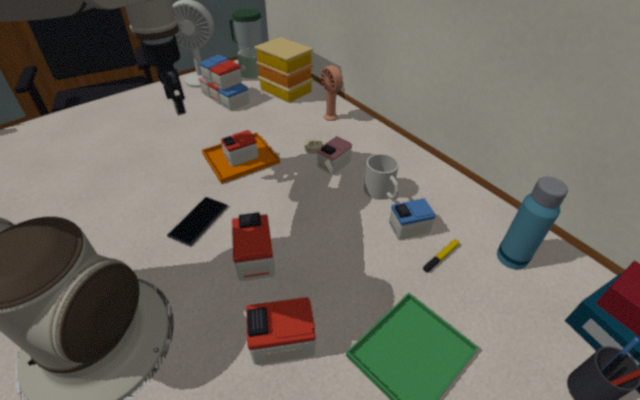

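The tub stands upright and shut at the tray's centre: side (239,147), top (189,209), top surfaces 66–78 mm, as expected on the 4 mm floor. The other things show at their earlier places and the arm is clear. Handing in.

```bash
python3 - <<'E'
from m import *
print(job.close_job())
E
```

```text
the job is handed in; nothing more can be done
None
```

The latch failed its check: the lid stayed shut at 12 N, so the tub is now upright and shut in the orange tray. I handed the job in at about 28 s of the 51 s allowed.

- **Tub chosen:** I took the smallest of the three red-lidded tubs. It measured 86 × 60 mm with its lid at about 67 mm; the other two had lids at about 87 mm.
- **Press test:** I pressed the button in small steps at about 2.4 N/mm. The averaged push reached 12.05 N, and the highest single reading was 13.0 N with sensor noise. A final 0.2 mm nudge, about 12.5 N by the fitted slope, was held for about half a second with no force reading taken. Counting the time already spent at 12.05 N, the button was at or above 12 N for roughly 1.2 s, longer than the half second asked. The lid height stayed at about 67 mm during the push and after release.
- **Placing:** I gripped the tub by its flat sides and lowered it until it touched the tray floor. That put about 13 N on the wrist, a little firmer than needed. I then backed off, released and moved the arm clear.
- **Last checks:** The tub sits about 2 mm from the tray's measured centre with its lid shut. The other things on the desk show no visible change. The network's position for the tape roll shifted by about 20 mm in the top view; it is partly in shadow there and the arm never went near it. The orange tray's detection also shifted, because the tub now covers part of it.

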